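Pop the blue touch-latch cupboard ajar

ROBOT

A 6-joint arm with a two-finger parallel gripper is mounted at the origin on the work surface. World frame = base frame: x ahead of the robot, y to its left, z up, the work surface at z = 0. Lengths are in m, angles in rad, forces in N, time in s.
With the tool pointing down it reaches from about 0.35 to 1 m from the base axis. Payload 7.1 kg.
Tool frame: the origin (TCP) lies at the very end of the fingers, on their centre line; the grasp point (between the pads) lies 19 mm behind it (grip_point_offset is the distance from the TCP to the grasp point, in m); x points along the fingers, y is the direction in which the jaws open and shut, and the axes are right-handed (so a half turn about x gives the same grasp; the last joint's range is limited). The gripper opens to 85 mm and grips with 20 to 120 N. Pads are 22 mm wide; open, the fingers measure 114 mm over their backs; the gripper's body (76 mm by 85 mm) begins 54 mm behind the grasp point. The pads swing forward as they close: fully open they stand 13 mm farther back than shut.
Start: joints at [1.187, 0.423, 1.63, -0, 1.089, -0.019], TCP at [0.223, 0.584, 0.231] pointing down, gripper open.
Joint ranges: [-3, 3], [-0.9, 2.11], [0.09, 2.58], [-1.31, 4.45], [0.11, 2.69], [-2.54, 2.54]. Speed limits (rad/s): [2.39, 2.39, 3.01, 3.14, 3.14, 3.14].

INTERFACE

Orientations are given as a rotation vector (axis times angle).
In Python, from plant import * gives the robot as it stands. The module is installed in compiled form; this text tells all that it offers.
- The arm moves only by the tool drive_tool, never from a script. Its argument "steps" is a list of rows, each an object with "angular": the turn, a rotation vector about the world's x, y, z normalised to -1 to 1, where 1 is 180 degrees, a list of three; "delta_pos": the shift along the world's x, y, z normalised to -1 to 1, where 1 is 50 cm, a list of three; "fingers": the closure, from -1 (fully open) to 1 (shut). A call has 1 to 10 rows; each row is the pose to reach, as a shift and turn from the pose commanded when the call began, turning the shorter way round; what a row does not reach only later rows make up. A row lasts 1/12 s, in which the tool goes at most 41.7 mm and 7.16 degrees, less where a joint would pass 70% of its speed; a pose out of reach is approached as far as the arm can. A call with a number of a shift or a turn outside -1 to 1 is refused whole. A call with a gripper value outside its range is refused whole. The fingers move at their own pace and stop on an object; "force" is the grip in N (left out, the last holds). Time passes only in rows, so rows that repeat a pose let the fingers close. It gives the time, the measured TCP pose, the force and the opening at its end, in the units of the state.
- get_state(): the state, without advancing time (a new reading comes with each control period).
- read_camera(name): name is "scene" or "top" or "wrist"; returns a dict with "pixels" (420x560x3 uint8, red, green, blue), "fov_y" (degrees; the focal length in pixels is half the picture's height over the tangent of half this angle, whatever the lens; pixels are square), "cx", "cy" (the principal point, pixels), "R" (3x3) and "t" (3): a world point X has camera coordinates R X + t; the wrist camera has in their place "hand_eye" (4x4, takes a point from camera to tool coordinates, whose origin is the TCP and whose axes are the tool frame's). Camera axes: x right, y down, z forward; pixel columns grow to the right and rows downward; lengths in m; the calibration is good to about 2 mm. The wrist camera is an equidistant fisheye: a pixel r from the principal point sees the ray r / f radians off the axis. A picture is of the moment at which its call begins: read the wrist's pose just before it. There is no depth.
- job_done(): hands the job in, once; it reports no verdict.
The state is a dict: "t": time; "q": joint angles; "joint_vel": joint speeds; "joint_torque": joint torques, N m; "position": TCP position; "eef_rot": TCP orientation; "ft_force": force on the tool from outside, world axes, zero at the start; "wrist_torque": the same for the moment, N m; "opening": finger opening in m.
Only numpy, scipy, OpenCV 4.12 (cv2) and the standard library are available. Lean on these libraries where they do the work, as an engineer would, in place of code of your own. Each camera call takes 0.05 s, during which the arm holds its last target. There are 200 camera calls.

TASK

The green bell stands where the blue cupboard door opens: slide it along the table with your fingertips, without lifting or tipping it, until it stands completely outside the sweep the door would make in opening to a right angle. Then press the blue door inwards at its steel disc until the push-to-open catch releases, and let the spring swing it ajar; leave it ajar, let go of everything, and do not disturb the white cupboard's door or the other things on the table.

Things in the scene. Friction and masses are not known exactly. Their poses are not given: they have to be found in the camera images.
- blue_cupboard: low plywood cupboard, 160 deep (x) x 180 wide (y) x 140 high, fixed to the table, with a handleless blue door on its front. Origin: centre of its underside on the table; its own x points from the front to the back, y to its left side (robot's left at yaw 0), z up. The shut door's outer face is the plane x = -98 mm in this frame; the door is 12 thick, 176 wide (y from -88 to +88 mm), from 5 to 137 mm above the table. Hinged at its +y edge, it opens towards -x.
- blue_hinge (a point): fixed point at table height on the vertical hinge axis of the blue door, at (-98, +88, 0) mm in the cupboard's frame. The door's free edge is 176 mm from this axis.
- blue_press (a point): centre of the steel disc, 26 mm across and flush with the blue door's outer face, 25 mm in from the free edge and 100 mm above the table; it moves with the door. A steel strip of the same width on the door's top edge, directly above the disc, shows from above where it is. Press here, square into the door (towards the cupboard's +x).
- blue_door (a joint): blue door's angle, rad: 0 shut and latched (about +0.003 at rest). The catch is a touch latch: pulling does not open it; pressing the disc in with about 3 to 4 N moves it about 4 mm inwards (-0.025 rad), where it meets a firm stop and the catch lets go. When the finger backs off, a spring then swings the door out to a stop at 0.5 rad in about a second, pushing with at most 4 N at the disc, and holds it there.
- white_door (a joint): angle of the white cupboard's door, rad, same kind of latch: 0 shut. To be left shut.
- white_cupboard: an identical cupboard with a white door, fixed beside the blue one (left or right). Same frame and sizes. To be left alone.
- bell: loose green plastic bicycle bell standing on the table before the blue door, a round dome of 60 mm diameter, upright-walled to 26 mm height, then domed to 48 mm, with a 12 mm wide steel stud on top to 54 mm. About 0.11 kg. Origin: centre of its underside; z up.
- jar: bystander: clear glass jar with a steel lid and black turning knob, shut; 74 mm diameter, 104 mm (knob bar 107) high. Origin: centre of its underside.
- lever_a: bystander: yellow plastic tire lever lying flat, about 121 long (x) x 22 wide x 11 high. Origin: on the table about under its middle.
- lever_b: bystander: second yellow tire lever, the same size, lying flat on top of the white cupboard (140 mm up). Origin: on that top about under its middle.
- pump_base: bystander: red aluminium floor pump base, 125 (x, from -35 to +90) x 200 (y) mm foot, 14 thick, with a 110 mm high barrel stump. Origin: on the table under the barrel.
Mind the look-alikes: they are no part of the job. Of the things like the bell, leave any that is pink, purple or red; of the rest the larger one is meant.

How it is judged:
By the outcome, as a careful person would: the job done as asked, in the order asked, and still so for the second after the job is handed in, with the robot touching nothing.
It also fails if it takes over 48 s, if anything falls off the work surface, if the arm or the gripper's body presses on something with over 40 N, if the wrist force passes 120 N, or if a joint passes its speed limit or range.

## Working session

There is one attempt and no reset: what is moved stays moved. The work goes in short steps, Python scripts to look and compute and a tool call to move; the robot and the scene stay as the last step left them, time stands still between calls to the robot, and variables do not carry over. Pictures are saved under pics/ and viewed, about 8 in all and at most 12, crops included, and the job is handed in when it is done.

Besides the shell and the picture viewer there is one more tool, called after "Request:" in YAML: its name, and indented under it one key for each argument. drive_tool: Moves the arm, as the interface text tells. Scaled input: -1 to 1 covers 50 cm each way for a shift and 180 degrees each way for a turn. Its arguments: {"type":"object","properties":{"steps":{"type":"array","items":{"type":"object","properties":{"angular":{"type":"array","items":{"type":"number"}},"delta_pos":{"type":"array","items":{"type":"number"}},"fingers":{"type":"number"}}}},"force":{"type":"number"}},"required":["steps"]}

```bash
mkdir -p pics
cat > h.py <<'E'
from plant import *
import numpy as np, cv2
from scipy.spatial.transform import Rotation as Ro
def ray(c,u,v):
    f=210/np.tan(np.radians(c["fov_y"])/2)
    d=np.array([(u-c["cx"])/f,(v-c["cy"])/f,1.])
    R=np.array(c["R"]);return -R.T@np.array(c["t"]),R.T@d
def onz(c,u,v,z):
    o,d=ray(c,u,v);return (o+d*(z-o[2])/d[2]).round(4)
def proj(c,X):
    f=210/np.tan(np.radians(c["fov_y"])/2)
    p=np.array(c["R"])@np.array(X)+np.array(c["t"]);return np.array([c["cx"]+f*p[0]/p[2],c["cy"]+f*p[1]/p[2]]).round(1)
E
python3 - <<'E'
from h import *
import pickle
s=get_state();print(s)
for n in("scene","top"):
    c=read_camera(n);pickle.dump(c,open(n+".pkl","wb"))
    print(n,c["fov_y"],-np.array(c["R"]).T@c["t"])
    cv2.imwrite(f"pics/{n}1.png",cv2.resize(c["pixels"][:,:,::-1],(784,588)))
E
```

```text
{'t': 0.0, 'q': array([ 1.18702342e+00,  4.23865347e-01,  1.63070171e+00,  2.26565303e-05,
        1.08858071e+00, -1.89812645e-02]), 'joint_vel': array([ 0.00048645, -0.00039859, -0.00040675, -0.00058419,  0.00027217,
       -0.00147296]), 'joint_torque': array([ 4.65539088e-04, -5.57371938e+01, -2.81751662e+01, -9.64575815e-05,
        7.24445752e-03, -8.20383889e-06]), 'position': array([0.22272532, 0.58337983, 0.23052578]), 'eef_rot': array([ 0.28504139,  1.55211003, -0.28743949]), 'ft_force': array([-0.20055068,  0.39674231,  0.15263857]), 'wrist_torque': array([ 0.01120125, -0.00906455, -0.0707709 ]), 'opening': 0.08538039305544023}
scene 56.94311870942301 [0.5765732  0.76542314 0.86508308]
top 48.33398088179863 [ 0.45495455 -0.04365758  1.46916956]
```

View pics/scene1.png

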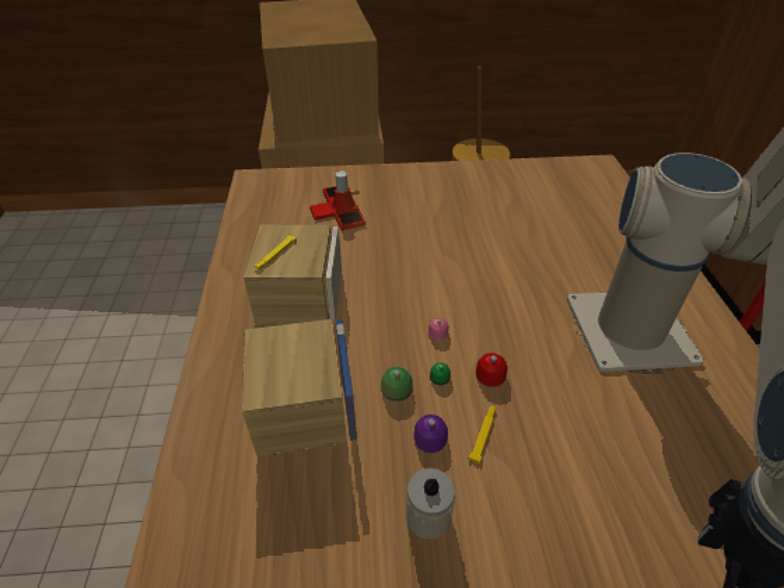

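View pics/top1.png

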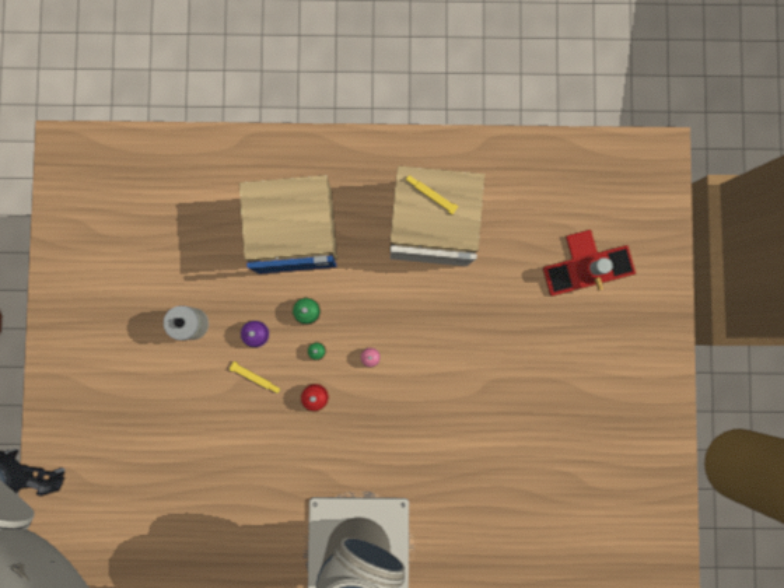

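The pictures show these bell candidates (top view, 784 px): large green (306,311), small green (316,351), purple (255,334), pink (371,357), red (314,397). The large green one is the target. The blue door's steel strip is at (320,260), and the hinge is at the left end, about (248,265).

Run:
```python
from h import *
import pickle
c=pickle.load(open("top.pkl","rb"));s=pickle.load(open("scene.pkl","rb"))
hsv=cv2.cvtColor(c["pixels"],cv2.COLOR_RGB2HSV);hs=cv2.cvtColor(s["pixels"],cv2.COLOR_RGB2HSV)
def blobs(h,lo,hi,mn=25):
    n,l,st,ce=cv2.connectedComponentsWithStats(cv2.inRange(h,lo,hi))
    return [(st[i].tolist(),ce[i].round(1),np.argwhere(l==i)[:,::-1]) for i in range(1,n) if st[i][4]>=mn]
R=dict(green=((45,80,40),(85,255,255)),purple=((125,80,40),(150,255,255)),pink=((160,60,150),(176,200,255)),red=((0,180,60),(4,255,255)),yellow=((22,150,100),(32,255,255)),blue=((100,120,40),(122,255,255)))
for k,(lo,hi) in R.items():
    for nm,h,cc in(("top",hsv,c),("scene",hs,s)):
        for st,ce,p in blobs(h,lo,hi):
            print(k,nm,st,ce,onz(cc,*ce,.02 if k!="blue" else .137))
            if k=="blue" and st[4]>100:
                b=cv2.boxPoints(cv2.minAreaRect(p.astype(np.float32)));print(" box",[onz(cc,*q,.137).tolist() for q in b])
print("jar",onz(c,183*5/7,323*5/7,.1))
a=cv2.resize(c["pixels"][110:300,90:290,::-1],None,fx=4,fy=3.15*4/3.15,interpolation=cv2.INTER_CUBIC)[:600]
cv2.imwrite("pics/crop.png",a[:600])
```

```text
green top [209, 213, 19, 18, 255] [218.4 221.7] [0.5169 0.1211 0.02  ]
green top [220, 245, 12, 12, 108] [225.6 250.4] [0.4285 0.0974 0.02  ]
green scene [308, 259, 14, 16, 165] [314.1 266.3] [0.4314 0.1047 0.02  ]
green scene [274, 262, 20, 23, 317] [284.2 272.9] [0.5153 0.1212 0.02  ]
purple top [172, 230, 20, 18, 258] [181.8 238.1] [0.4651 0.2332 0.02  ]
purple scene [296, 296, 24, 27, 487] [307.2 309.7] [0.4676 0.239  0.02  ]
pink top [260, 249, 11, 13, 107] [264.9 254.7] [ 0.4164 -0.024   0.02  ]
red top [389, 165, 46, 46, 608] [413.5 184.5] [ 0.639  -0.4852  0.02  ]
red top [429, 194, 19, 7, 51] [435.7 197.3] [ 0.5996 -0.5541  0.02  ]
red top [216, 275, 18, 18, 206] [224.5 283.4] [0.3274 0.0991 0.02  ]
red scene [222, 135, 33, 29, 395] [237.4 147.8] [ 0.6448 -0.4861  0.02  ]
red scene [529, 201, 18, 35, 219] [537.9 220.6] [-0.2795 -0.0212  0.02  ]
red scene [340, 252, 22, 24, 398] [350.6 264.3] [0.3299 0.1052 0.02  ]
yellow top [291, 126, 36, 27, 207] [309.1 139.3] [ 0.7782 -0.1586  0.02  ]
yellow top [164, 259, 36, 21, 188] [180.4 269. ] [0.3701 0.2354 0.02  ]
yellow scene [182, 168, 30, 24, 146] [196.3 178.8] [ 0.7867 -0.3066  0.02  ]
yellow scene [335, 290, 19, 41, 265] [344.2 311.4] [0.3766 0.2504 0.02  ]
blue top [231, 183, 8, 8, 29] [235.5 186.7] [0.6125 0.0606 0.137 ]
blue top [177, 184, 51, 11, 324] [201.3 189. ] [0.6049 0.1583 0.137 ]
 box [[0.6091, 0.2284, 0.137], [0.6212, 0.0865, 0.137], [0.5995, 0.0845, 0.137], [0.5874, 0.2262, 0.137]]
blue scene [242, 239, 10, 44, 191] [246.3 261.1] [0.6116 0.1687 0.137 ]
 box [[0.6245, 0.0965, 0.137], [0.6135, 0.0952, 0.137], [0.6007, 0.2306, 0.137], [0.6106, 0.2316, 0.137]]
jar [0.4846 0.3674 0.1   ]
```

View pics/crop.png

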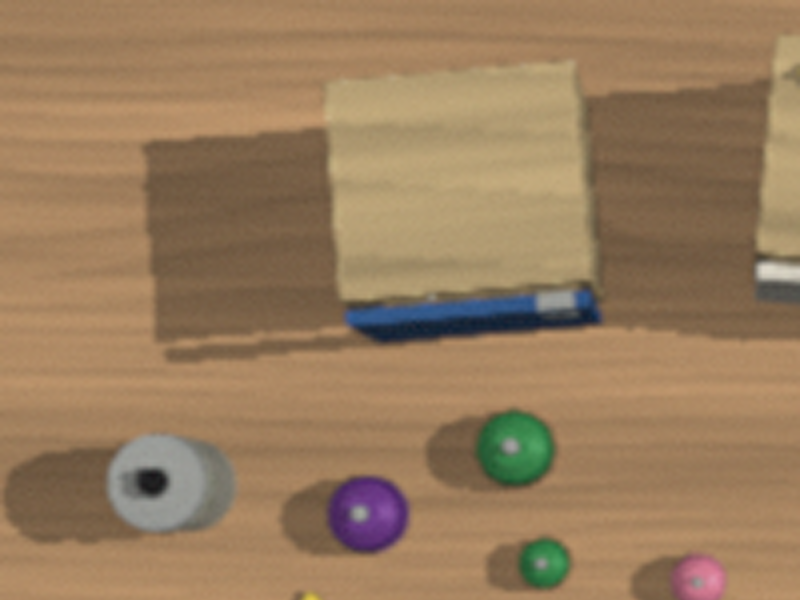

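Run:
```python
from h import *
import pickle
c=pickle.load(open("top.pkl","rb"));s=pickle.load(open("scene.pkl","rb"))
P=c["pixels"].astype(int)
# crop column profile at strip & mid: rows 180..196
for x in (190,205,218): print(x,[tuple(P[y,x]) for y in range(183,196)])
print("row188",[ (x,tuple(P[186,x])) for x in range(218,242)])
for n,q in dict(LF=(176.5,191),RF=(237.5,186.5),strip0=(223.8,185),strip1=(233.8,184)).items(): print(n,onz(c,*q,.137))
# cupboard top corners (140mm)
for q in ((171.5,130.5),(233.5,125.5),(239,180.5),(175.5,185)): print("cup",onz(c,*q,.14))
st=get_state();M=Ro.from_rotvec(st["eef_rot"]).as_matrix();print(M.round(3))
```

```text
190 [(np.int64(161), np.int64(141), np.int64(102)), (np.int64(114), np.int64(99), np.int64(74)), (np.int64(107), np.int64(95), np.int64(76)), (np.int64(86), np.int64(89), np.int64(102)), (np.int64(59), np.int64(90), np.int64(136)), (np.int64(51), np.int64(90), np.int64(139)), (np.int64(51), np.int64(83), np.int64(128)), (np.int64(38), np.int64(61), np.int64(94)), (np.int64(21), np.int64(39), np.int64(59)), (np.int64(20), np.int64(37), np.int64(53)), (np.int64(24), np.int64(38), np.int64(56)), (np.int64(34), np.int64(41), np.int64(57)), (np.int64(78), np.int64(67), np.int64(62))]
205 [(np.int64(119), np.int64(107), np.int64(76)), (np.int64(108), np.int64(99), np.int64(85)), (np.int64(79), np.int64(91), np.int64(113)), (np.int64(52), np.int64(86), np.int64(133)), (np.int64(52), np.int64(90), np.int64(140)), (np.int64(49), np.int64(81), np.int64(127)), (np.int64(32), np.int64(51), np.int64(79)), (np.int64(18), np.int64(34), np.int64(52)), (np.int64(21), np.int64(36), np.int64(55)), (np.int64(23), np.int64(38), np.int64(54)), (np.int64(53), np.int64(51), np.int64(57)), (np.int64(119), np
[... 1528 characters left out ...]
(np.int64(60), np.int64(81), np.int64(117))), (235, (np.int64(38), np.int64(69), np.int64(108))), (236, (np.int64(44), np.int64(71), np.int64(105))), (237, (np.int64(37), np.int64(60), np.int64(92))), (238, (np.int64(51), np.int64(64), np.int64(89))), (239, (np.int64(91), np.int64(82), np.int64(83))), (240, (np.int64(122), np.int64(98), np.int64(77))), (241, (np.int64(132), np.int64(105), np.int64(76)))]
LF [0.5985 0.229  0.137 ]
RF [0.6132 0.0549 0.137 ]
strip0 [0.6171 0.0942 0.137 ]
strip1 [0.6203 0.0656 0.137 ]
cup [0.7727 0.2467 0.14  ]
cup [0.7893 0.0688 0.14  ]
cup [0.6301 0.0507 0.14  ]
cup [0.6153 0.2316 0.14  ]
[[-0.001  0.357  0.934]
 [-0.001  0.934 -0.357]
 [-1.    -0.001 -0.   ]]
```

Request:
drive_tool:
  steps:
    - {"delta_pos":[0.587,-0.925,-0.06],"angular":[0,0,0.116],"fingers":-1}
    - {"delta_pos":[0.587,-0.925,-0.06],"angular":[0,0,0.116],"fingers":-1}
    - {"delta_pos":[0.587,-0.925,-0.06],"angular":[0,0,0.116],"fingers":-1}
    - {"delta_pos":[0.587,-0.925,-0.06],"angular":[0,0,0.116],"fingers":-1}
    - {"delta_pos":[0.587,-0.925,-0.06],"angular":[0,0,0.116],"fingers":-1}
    - {"delta_pos":[0.587,-0.925,-0.06],"angular":[0,0,0.116],"fingers":-1}
    - {"delta_pos":[0.587,-0.925,-0.06],"angular":[0,0,0.116],"fingers":-1}
    - {"delta_pos":[0.587,-0.925,-0.06],"angular":[0,0,0.116],"fingers":-1}
    - {"delta_pos":[0.587,-0.925,-0.06],"angular":[0,0,0.116],"fingers":-1}
    - {"delta_pos":[0.587,-0.925,-0.06],"angular":[0,0,0.116],"fingers":-1}

```text
t: 0.93
position: [0.4461, 0.2311, 0.2084]
eef_rot: [0.0, 1.571, -0.0]
ft_force: [0.8, 0.7, 0.5]
opening: 0.085
```

Request:
drive_tool:
  steps:
    - {"delta_pos":[0.14,-0.22,-0.02]}
    - {"delta_pos":[0.14,-0.22,-0.02]}
    - {"delta_pos":[0.14,-0.22,-0.02]}
    - {"delta_pos":[0.14,-0.22,-0.02]}
    - {"delta_pos":[0.14,-0.22,-0.02]}

```text
invalid input at $.steps[0]: expected keys angular, delta_pos, fingers
```

Run:
```python
from h import *
s=get_state();c=read_camera("wrist");print(s["position"],s["eef_rot"],c["fov_y"],np.array(c["hand_eye"]).round(3))
cv2.imwrite("pics/w1.png",c["pixels"][:,:,::-1])
H=np.array(c["hand_eye"]);T=np.eye(4);T[:3,:3]=Ro.from_rotvec(s["eef_rot"]).as_matrix();T[:3,3]=s["position"];W=T@H
f=210/np.tan(np.radians(c["fov_y"])/2)
def wz(u,v,z):
    d=np.array([u-c["cx"],v-c["cy"]]);r=np.hypot(*d);a=r/f;d=np.r_[d/max(r,1e-9)*np.sin(a),np.cos(a)]
    d=W[:3,:3]@d;return (W[:3,3]+d*(z-W[2,3])/d[2]).round(4)
m=cv2.inRange(cv2.cvtColor(c["pixels"],cv2.COLOR_RGB2HSV),(45,80,40),(85,255,255))
n,l,st,ce=cv2.connectedComponentsWithStats(m)
for i in range(1,n):
    if st[i][4]>100: print(st[i],ce[i],wz(*ce[i],.025))
```

```text
[0.44605727 0.23109794 0.20837002] [ 6.89072304e-05  1.57102446e+00 -2.15116259e-04] 65.70646984690485 [[-0.    -0.306  0.952 -0.143]
 [ 1.     0.     0.     0.   ]
 [-0.     0.952  0.306 -0.079]
 [ 0.     0.     0.     1.   ]]
[146 161  34  33 853] [162.75029308 176.63423212] [0.4279 0.1015 0.025 ]
[ 163  227   50   52 1879] [187.82277807 251.67110165] [0.5145 0.1221 0.025 ]
```

View pics/w1.png

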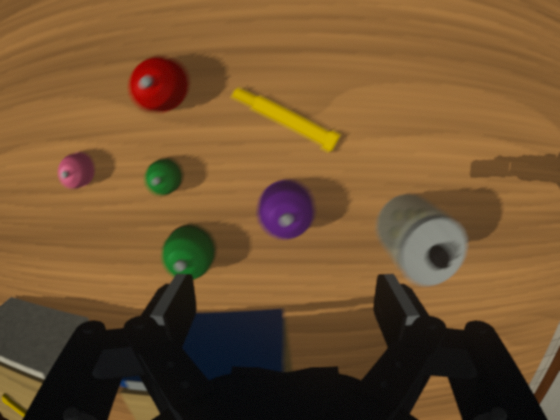

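The wrist view shows the large green bell at (188,252), about (0.515, 0.122). This agrees with the top view, so I'll straddle it there.

Request:
drive_tool:
  steps:
    - {"delta_pos":[0.14,-0.22,-0.1],"angular":[0,0,0],"fingers":-1}
    - {"delta_pos":[0.14,-0.22,-0.1],"angular":[0,0,0],"fingers":-1}
    - {"delta_pos":[0.14,-0.22,-0.1],"angular":[0,0,0],"fingers":-1}
    - {"delta_pos":[0.14,-0.22,-0.1],"angular":[0,0,0],"fingers":-1}
    - {"delta_pos":[0.14,-0.22,-0.16],"angular":[0,0,0],"fingers":-1}
    - {"delta_pos":[0.14,-0.22,-0.22],"angular":[0,0,0],"fingers":-1}
    - {"delta_pos":[0.14,-0.22,-0.28],"angular":[0,0,0],"fingers":-1}
    - {"delta_pos":[0.14,-0.22,-0.32],"angular":[0,0,0],"fingers":-1}
    - {"delta_pos":[0.14,-0.22,-0.32],"angular":[0,0,0],"fingers":-1}

```text
t: 1.73
position: [0.5125, 0.1226, 0.0448]
eef_rot: [-0.001, 1.578, -0.002]
ft_force: [-0.5, 0.3, 0.0]
opening: 0.0854
```

Request:
drive_tool:
  steps:
    - {"delta_pos":[0,0,-0.02],"angular":[0,0,0],"fingers":-1}
    - {"delta_pos":[0,0,-0.04],"angular":[0,0,0],"fingers":-1}
    - {"delta_pos":[0,0,-0.06],"angular":[0,0,0],"fingers":-1}
    - {"delta_pos":[0,0,-0.075],"angular":[0,0,0],"fingers":-1}
    - {"delta_pos":[0,0,-0.085],"angular":[0,0,0],"fingers":-1}
    - {"delta_pos":[0,0,-0.085],"angular":[0,0,0],"fingers":-1}
    - {"delta_pos":[0,0,-0.085],"angular":[0,0,0],"fingers":-1}

```text
t: 2.32
position: [0.5156, 0.1231, 0.006]
eef_rot: [0.0, 1.571, -0.0]
ft_force: [0.2, -0.3, 0.8]
opening: 0.0852
```

Run:
```python
from h import *
s=get_state();print(s["position"],s["ft_force"])
c=read_camera("scene")
cv2.imwrite("pics/s2.png",cv2.resize(c["pixels"][200:340,200:390,::-1],None,fx=4,fy=4,interpolation=cv2.INTER_CUBIC))
```

```text
[0.5155778  0.12305604 0.00601681] [ 0.20423957 -0.2749026   0.82875159]
```

View pics/s2.png

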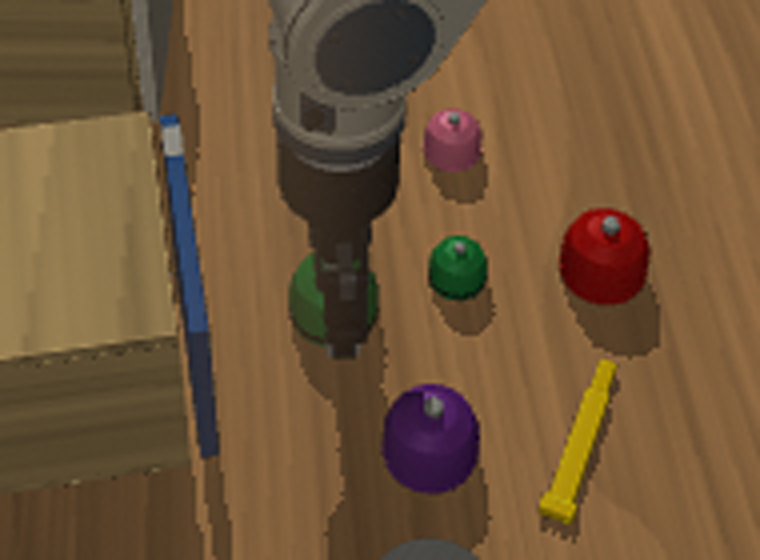

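Request:
drive_tool:
  force: 20
  steps:
    - {"delta_pos":[0,0,0],"angular":[0,0,0],"fingers":-0.55}
    - {"delta_pos":[0,0,0],"angular":[0,0,0],"fingers":-0.55}
    - {"delta_pos":[0,0,0],"angular":[0,0,0],"fingers":-0.55}
    - {"delta_pos":[0,0,0],"angular":[0,0,0],"fingers":-0.55}

```text
t: 2.7
position: [0.5158, 0.1231, 0.0063]
eef_rot: [0.0, 1.57, -0.0]
ft_force: [-0.6, 0.8, 0.2]
opening: 0.0661
```

Request:
drive_tool:
  steps:
    - {"delta_pos":[0,-0.01,0],"angular":[0,0,0],"fingers":-0.55}
    - {"delta_pos":[0,-0.025,0],"angular":[0,0,0],"fingers":-0.55}
    - {"delta_pos":[0,-0.04,0],"angular":[0,0,0],"fingers":-0.55}
    - {"delta_pos":[0,-0.055,0],"angular":[0,0,0],"fingers":-0.55}
    - {"delta_pos":[0,-0.07,0],"angular":[0,0,0],"fingers":-0.55}
    - {"delta_pos":[0,-0.085,0],"angular":[0,0,0],"fingers":-0.55}
    - {"delta_pos":[0,-0.1,0],"angular":[0,0,0],"fingers":-0.55}
    - {"delta_pos":[0,-0.115,0],"angular":[0,0,0],"fingers":-0.55}
    - {"delta_pos":[0,-0.13,0],"angular":[0,0,0],"fingers":-0.55}
    - {"delta_pos":[0,-0.14,0],"angular":[0,0,0],"fingers":-0.55}

```text
t: 3.53
position: [0.5155, 0.052, 0.006]
eef_rot: [0.001, 1.571, -0.001]
ft_force: [0.3, 0.4, 0.6]
opening: 0.0663
```

Request:
drive_tool:
  steps:
    - {"delta_pos":[0,-0.015,0],"angular":[0,0,0],"fingers":-0.55}
    - {"delta_pos":[0,-0.03,0],"angular":[0,0,0],"fingers":-0.55}
    - {"delta_pos":[0,-0.045,0],"angular":[0,0,0],"fingers":-0.55}
    - {"delta_pos":[0,-0.06,0],"angular":[0,0,0],"fingers":-0.55}
    - {"delta_pos":[0,-0.075,0],"angular":[0,0,0],"fingers":-0.55}
    - {"delta_pos":[0,-0.09,0],"angular":[0,0,0],"fingers":-0.55}
    - {"delta_pos":[0,-0.1,0],"angular":[0,0,0],"fingers":-0.55}
    - {"delta_pos":[0,-0.106,0],"angular":[0,0,0],"fingers":-0.55}
    - {"delta_pos":[0,-0.106,0],"angular":[0,0,0],"fingers":-0.55}

```text
t: 4.28
position: [0.5156, -0.0006, 0.006]
eef_rot: [0.001, 1.571, -0.001]
ft_force: [0.1, -0.2, -0.4]
opening: 0.066
```

Request:
drive_tool:
  steps:
    - {"delta_pos":[0,0,0],"angular":[0,0,0],"fingers":-1}
    - {"delta_pos":[0,0,0],"angular":[0,0,0],"fingers":-1}
    - {"delta_pos":[0,0,0],"angular":[0,0,0],"fingers":-1}
    - {"delta_pos":[0,0,0.02],"angular":[0,0,0],"fingers":-1}
    - {"delta_pos":[0,0,0.06],"angular":[0,0,0],"fingers":-1}
    - {"delta_pos":[0,0,0.12],"angular":[0,0,0],"fingers":-1}
    - {"delta_pos":[0,0,0.19],"angular":[0,0,0],"fingers":-1}
    - {"delta_pos":[0,0,0.26],"angular":[0,0,0],"fingers":-1}
    - {"delta_pos":[0,0,0.32],"angular":[0,0,0],"fingers":-1}
    - {"delta_pos":[0,0,0.32],"angular":[0,0,0],"fingers":-1}

```text
t: 5.12
position: [0.5191, 0.0002, 0.1725]
eef_rot: [-0.0, 1.56, -0.0]
ft_force: [0.9, 0.3, -0.3]
opening: 0.0855
```

```bash
cat >> h.py <<'E'
def wristz():
    s=get_state();c=read_camera("wrist")
    H=np.array(c["hand_eye"]);T=np.eye(4);T[:3,:3]=Ro.from_rotvec(s["eef_rot"]).as_matrix();T[:3,3]=s["position"];W=T@H
    f=210/np.tan(np.radians(c["fov_y"])/2)
    def wz(u,v,z):
        d=np.array([u-c["cx"],v-c["cy"]]);r=np.hypot(*d);a=r/f;d=np.r_[d/max(r,1e-9)*np.sin(a),np.cos(a)]
        d=W[:3,:3]@d;return (W[:3,3]+d*(z-W[2,3])/d[2]).round(4)
    return c,wz
def greens(c,fz):
    n,l,st,ce=cv2.connectedComponentsWithStats(cv2.inRange(cv2.cvtColor(c["pixels"],cv2.COLOR_RGB2HSV),(45,80,40),(85,255,255)))
    for i in range(1,n):
        if st[i][4]>40: print(st[i],ce[i].round(1),fz(*ce[i],.022))
E
python3 - <<'E'
from h import *
print(get_state()["position"],get_state()["ft_force"])
c,wz=wristz();greens(c,wz);cv2.imwrite("pics/w2.png",c["pixels"][:,:,::-1])
c=read_camera("scene");greens(c,lambda u,v,z:onz(c,u,v,z))
E
```

```text
[5.19138421e-01 2.33510007e-04 1.72529819e-01] [ 0.93039115  0.30181002 -0.30861835]
[ 368   85   42   40 1266] [388.2 104.5] [0.4292 0.0952 0.022 ]
[ 256  161   63   64 3005] [286.6 191.9] [0.5128 0.0026 0.022 ]
[272 231  18  13 152] [280.9 237. ] [ 0.5142 -0.0092  0.022 ]
[307 259  15  16 166] [314.  266.3] [0.4319 0.1062 0.022 ]
```

View pics/w2.png

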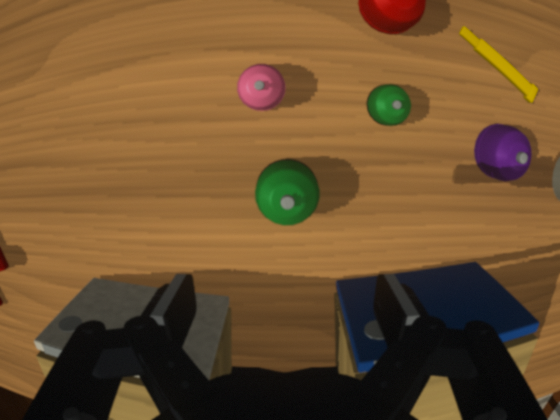

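The bell is upright at (287,192), about (0.514, 0.003). That is 244 mm from the hinge, where 206 mm is needed. Next I'll shut the fingers, tilt the tool 45° forward with the cupboard's yaw, and go to a standoff before the disc.

Request:
drive_tool:
  steps:
    - {"delta_pos":[-0.03,0.155,0.02],"angular":[0.0105,-0.25,0.0254],"fingers":1}
    - {"delta_pos":[-0.03,0.155,0.02],"angular":[0.0105,-0.25,0.0254],"fingers":1}
    - {"delta_pos":[-0.03,0.155,0.02],"angular":[0.0105,-0.25,0.0254],"fingers":1}
    - {"delta_pos":[-0.03,0.155,0.02],"angular":[0.0105,-0.25,0.0254],"fingers":1}
    - {"delta_pos":[-0.03,0.155,0.02],"angular":[0.0105,-0.25,0.0254],"fingers":1}
    - {"delta_pos":[-0.03,0.155,0.02],"angular":[0.0105,-0.25,0.0254],"fingers":1}
    - {"delta_pos":[-0.03,0.155,0.02],"angular":[0.0105,-0.25,0.0254],"fingers":1}
    - {"delta_pos":[-0.03,0.155,0.02],"angular":[0.0105,-0.25,0.0254],"fingers":1}
    - {"delta_pos":[-0.03,0.155,0.02],"angular":[0.0105,-0.25,0.0254],"fingers":1}
    - {"delta_pos":[-0.03,0.155,0.02],"angular":[0.0105,-0.25,0.0254],"fingers":1}

```text
t: 6.05
position: [0.502, 0.0855, 0.2172]
eef_rot: [-0.046, 0.89, 0.051]
ft_force: [0.4, -0.9, 0.2]
opening: -0.0001
```

Request:
drive_tool:
  steps:
    - {"delta_pos":[0,0,0],"angular":[0,0,0],"fingers":1}
    - {"delta_pos":[0,0,0],"angular":[0,0,0],"fingers":1}
    - {"delta_pos":[0,0,0],"angular":[0,0,0],"fingers":1}
    - {"delta_pos":[0,0,0],"angular":[0,0,0],"fingers":1}

```text
t: 6.38
position: [0.5033, 0.0853, 0.2186]
eef_rot: [-0.048, 0.887, 0.051]
ft_force: [-0.1, -0.3, -0.0]
opening: -0.0001
```

Run:
```python
from h import *
s=get_state();print(s["position"],s["eef_rot"],s["q"],Ro.from_rotvec(s["eef_rot"]).as_matrix().round(3))
```

```text
[0.50327789 0.08525808 0.21862037] [-0.0483403   0.88722061  0.05103754] [ 0.20666189  0.11976051  2.31605966 -1.29611711  0.10972614 -0.17889011] [[ 0.631 -0.065  0.773]
 [ 0.024  0.998  0.063]
 [-0.776 -0.021  0.631]]
```

Run:
```python
from h import *
s=get_state();D=Ro.from_euler('y',np.pi/2)
T=Ro.from_euler('z',.084)*Ro.from_euler('y',-np.pi/6)*D
print((T*Ro.from_rotvec(s["eef_rot"]).inv()).as_rotvec()/np.pi,T.as_matrix().round(3),T.as_rotvec())
n=np.array([np.cos(.084),np.sin(.084),0]);tgt=np.array([.6115,.081,.1])-.0095*n-[0,0,.0055]-.04*n
print(tgt,(tgt-s["position"])/.5)
```

```text
[0.0029016  0.0509489  0.00560266] [[ 0.498 -0.084  0.863]
 [ 0.042  0.996  0.073]
 [-0.866 -0.     0.5  ]] [-0.04398131  1.04655831  0.07617787]
[0.56217453 0.07684689 0.0945    ] [ 0.11779329 -0.01682238 -0.24824074]
```

Request:
drive_tool:
  steps:
    - {"delta_pos":[0.02,-0.01,-0.03],"angular":[0.003,0.03,0.003],"fingers":1}
    - {"delta_pos":[0.05,-0.017,-0.08],"angular":[0.003,0.051,0.006],"fingers":1}
    - {"delta_pos":[0.08,-0.017,-0.14],"angular":[0.003,0.051,0.006],"fingers":1}
    - {"delta_pos":[0.1,-0.017,-0.2],"angular":[0.003,0.051,0.006],"fingers":1}
    - {"delta_pos":[0.118,-0.017,-0.248],"angular":[0.003,0.051,0.006],"fingers":1}
    - {"delta_pos":[0.118,-0.017,-0.248],"angular":[0.003,0.051,0.006],"fingers":1}
    - {"delta_pos":[0.118,-0.017,-0.248],"angular":[0.003,0.051,0.006],"fingers":1}
    - {"delta_pos":[0.118,-0.017,-0.248],"angular":[0.003,0.051,0.006],"fingers":1}

```text
t: 7.05
position: [0.5723, 0.082, 0.1117]
eef_rot: [-0.051, 1.083, 0.063]
ft_force: [0.3, 0.8, -0.0]
opening: -0.0003
```

Run:
```python
from h import *
s=get_state();print(s["position"],s["eef_rot"],s["q"],s["ft_force"])
c,wz=wristz();cv2.imwrite("pics/w3.png",c["pixels"][:,:,::-1])
```

```text
[0.57229666 0.08197748 0.11171542] [-0.05087032  1.08256352  0.06312587] [ 0.14263853  0.4287614   2.12683832 -0.38285818  0.1079066  -1.13635413] [ 0.33144196  0.75347622 -0.02378306]
```

View pics/w3.png

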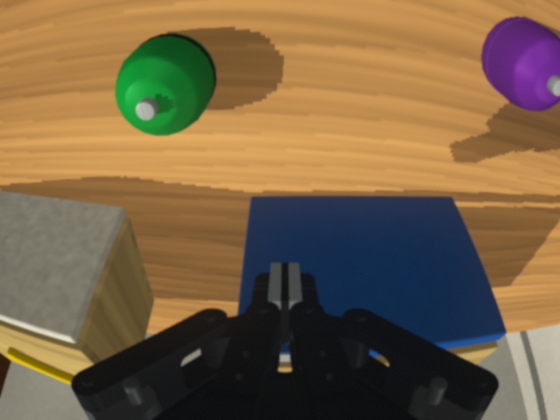

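```bash
cat > tg.py <<'E'
from h import *
import sys
def go(off,deg=20):
    s=get_state();D=Ro.from_euler('y',np.pi/2);b=np.radians(deg)
    T=Ro.from_euler('z',.084)*Ro.from_euler('y',-b)*D
    print("ang",((T*Ro.from_rotvec(s["eef_rot"]).inv()).as_rotvec()/np.pi).round(4))
    n=np.array([np.cos(.084),np.sin(.084),0]);t=np.array([.6115,.081,.1])-.011*np.cos(b)*n-[0,0,.011*np.sin(b)]-off*n
    print("t",t,"d",((t-s["position"])/.5).round(4),"pos",s["position"],"F",s["ft_force"].round(2),"q",s["q"].round(3))
go(float(sys.argv[1]))
E
python3 tg.py .03
```

```text
ang [-0.      0.0439  0.002 ]
t [0.57130561 0.07761571 0.09623778] d [-0.0007 -0.0088 -0.0306] pos [0.57165333 0.08202799 0.11154408] F [-0.05 -0.87  0.12] q [ 0.143  0.428  2.128 -0.387  0.108 -1.133]
```

Request:
drive_tool:
  steps:
    - {"delta_pos":[-0.02,-0.009,0],"angular":[0,0.025,0.002],"fingers":1}
    - {"delta_pos":[-0.02,-0.009,-0.02],"angular":[0,0.044,0.002],"fingers":1}
    - {"delta_pos":[-0.01,-0.009,-0.03],"angular":[0,0.044,0.002],"fingers":1}
    - {"delta_pos":[-0.001,-0.009,-0.03],"angular":[0,0.044,0.002],"fingers":1}
    - {"delta_pos":[-0.001,-0.009,-0.03],"angular":[0,0.044,0.002],"fingers":1}
    - {"delta_pos":[-0.001,-0.009,-0.03],"angular":[0,0.044,0.002],"fingers":1}

```text
t: 7.6
position: [0.5692, 0.0774, 0.0998]
eef_rot: [-0.051, 1.217, 0.073]
ft_force: [-1.3, 0.4, 0.1]
opening: 0.0006
```

```bash
python3 tg.py .01
```

```text
ang [-0.0002  0.0013  0.0002]
t [0.59123509 0.07929373 0.09623778] d [ 0.044   0.0037 -0.0071] pos [0.56923217 0.07744843 0.09979989] F [-1.26  0.39  0.13] q [ 0.121  0.452  2.057 -0.047  0.28  -1.49 ]
```

Request:
drive_tool:
  steps:
    - {"delta_pos":[0.02,0.002,-0.007],"angular":[0,0,0],"fingers":1}
    - {"delta_pos":[0.044,0.004,-0.007],"angular":[0,0,0],"fingers":1}
    - {"delta_pos":[0.044,0.004,-0.007],"angular":[0,0,0],"fingers":1}
    - {"delta_pos":[0.044,0.004,-0.007],"angular":[0,0,0],"fingers":1}

```text
t: 7.93
position: [0.5919, 0.0798, 0.0965]
eef_rot: [-0.05, 1.217, 0.073]
ft_force: [0.2, -0.7, -0.0]
opening: -0.0001
```

Request:
drive_tool:
  steps:
    - {"delta_pos":[0.004,0,0],"angular":[0,0,0],"fingers":1}
    - {"delta_pos":[0.008,0.001,0],"angular":[0,0,0],"fingers":1}
    - {"delta_pos":[0.012,0.001,0],"angular":[0,0,0],"fingers":1}
    - {"delta_pos":[0.014,0.001,0],"angular":[0,0,0],"fingers":1}
    - {"delta_pos":[0.014,0.001,0],"angular":[0,0,0],"fingers":1}

```text
t: 8.35
position: [0.5987, 0.0802, 0.0966]
eef_rot: [-0.05, 1.217, 0.073]
ft_force: [-0.4, 1.0, 0.7]
opening: 0.0003
```

```bash
python3 tg.py 0
```

```text
ang [-0.0005  0.0011  0.0003]
t [0.60119983 0.08013274 0.09623778] d [ 0.0051 -0.0002 -0.0006] pos [0.5986605  0.08021134 0.09656016] F [-0.4   1.03  0.67] q [ 0.119  0.488  1.994 -0.038  0.307 -1.501]
```

No contact yet, so I'll move in about 1 mm steps.

Request:
drive_tool:
  steps:
    - {"delta_pos":[0.003,0,0],"angular":[0,0,0],"fingers":1}
    - {"delta_pos":[0.006,0,0],"angular":[0,0,0],"fingers":1}
    - {"delta_pos":[0.006,0,0],"angular":[0,0,0],"fingers":1}

```text
t: 8.6
position: [0.6018, 0.0802, 0.0966]
eef_rot: [-0.05, 1.217, 0.073]
ft_force: [0.5, 0.0, 0.0]
opening: -0.0001
```

Request:
drive_tool:
  steps:
    - {"delta_pos":[0.002,0,0],"angular":[0,0,0],"fingers":1}
    - {"delta_pos":[0.004,0,0],"angular":[0,0,0],"fingers":1}
    - {"delta_pos":[0.004,0,0],"angular":[0,0,0],"fingers":1}

```text
t: 8.85
position: [0.6036, 0.0802, 0.0965]
eef_rot: [-0.05, 1.218, 0.073]
ft_force: [-0.2, -0.1, 0.1]
opening: 0.0001
```

Request:
drive_tool:
  steps:
    - {"delta_pos":[0.002,0,0],"angular":[0,0,0],"fingers":1}
    - {"delta_pos":[0.004,0,0],"angular":[0,0,0],"fingers":1}
    - {"delta_pos":[0.004,0,0],"angular":[0,0,0],"fingers":1}

```text
t: 9.1
position: [0.6052, 0.0802, 0.0963]
eef_rot: [-0.05, 1.218, 0.073]
ft_force: [-2.0, 0.9, 0.4]
opening: 0.0003
```

Request:
drive_tool:
  steps:
    - {"delta_pos":[0.002,0,0],"angular":[0,0,0],"fingers":1}
    - {"delta_pos":[0.004,0,0],"angular":[0,0,0],"fingers":1}
    - {"delta_pos":[0.004,0,0],"angular":[0,0,0],"fingers":1}

```text
t: 9.35
position: [0.6075, 0.0802, 0.0964]
eef_rot: [-0.05, 1.218, 0.073]
ft_force: [-1.6, 0.9, -0.2]
opening: -0.0001
```

Request:
drive_tool:
  steps:
    - {"delta_pos":[0.002,0,0],"angular":[0,0,0],"fingers":1}
    - {"delta_pos":[0.003,0,0],"angular":[0,0,0],"fingers":1}
    - {"delta_pos":[0.003,0,0],"angular":[0,0,0],"fingers":1}

```text
t: 9.6
position: [0.6081, 0.0802, 0.0961]
eef_rot: [-0.05, 1.22, 0.073]
ft_force: [-5.8, 1.1, 2.7]
opening: -0.0001
```

Request:
drive_tool:
  steps:
    - {"delta_pos":[0.002,0,0],"angular":[0,0,0],"fingers":1}
    - {"delta_pos":[0.003,0,0],"angular":[0,0,0],"fingers":1}
    - {"delta_pos":[0.003,0,0],"angular":[0,0,0],"fingers":1}

```text
t: 9.85
position: [0.6085, 0.0801, 0.0958]
eef_rot: [-0.05, 1.222, 0.073]
ft_force: [-9.5, 1.1, 6.1]
opening: 0.0003
```

The firm stop is met (9.5 N, no more travel), so I'll back off.

Request:
drive_tool:
  steps:
    - {"delta_pos":[-0.03,-0.002,0],"angular":[0,0,0],"fingers":1}
    - {"delta_pos":[-0.08,-0.006,0],"angular":[0,0,0],"fingers":1}
    - {"delta_pos":[-0.14,-0.012,0],"angular":[0,0,0],"fingers":1}
    - {"delta_pos":[-0.2,-0.017,0],"angular":[0,0,0],"fingers":1}
    - {"delta_pos":[-0.26,-0.022,0.01],"angular":[0,0.02,0],"fingers":1}
    - {"delta_pos":[-0.3,-0.025,0.05],"angular":[0,0.05,0],"fingers":1}
    - {"delta_pos":[-0.32,-0.027,0.11],"angular":[0,0.08,0],"fingers":1}
    - {"delta_pos":[-0.33,-0.027,0.18],"angular":[0,0.11,0],"fingers":1}
    - {"delta_pos":[-0.33,-0.027,0.24],"angular":[0,0.11,0],"fingers":1}
    - {"delta_pos":[-0.33,-0.027,0.26],"angular":[0,0.11,0],"fingers":1}

```text
t: 10.68
position: [0.4496, 0.0669, 0.2318]
eef_rot: [-0.037, 1.554, 0.084]
ft_force: [1.1, -0.7, 0.3]
opening: -0.0001
```

Request:
drive_tool:
  steps:
    - {"delta_pos":[0,0,0.06],"angular":[0,0,0],"fingers":1}
    - {"delta_pos":[0,0,0.06],"angular":[0,0,0],"fingers":1}
    - {"delta_pos":[0,0,0.06],"angular":[0,0,0],"fingers":1}
    - {"delta_pos":[0,0,0.06],"angular":[0,0,0],"fingers":1}
    - {"delta_pos":[0,0,0.06],"angular":[0,0,0],"fingers":1}
    - {"delta_pos":[0,0,0.06],"angular":[0,0,0],"fingers":1}
    - {"delta_pos":[0,0,0.06],"angular":[0,0,0],"fingers":1}
    - {"delta_pos":[0,0,0.06],"angular":[0,0,0],"fingers":1}

```text
t: 11.35
position: [0.4451, 0.0667, 0.2557]
eef_rot: [-0.038, 1.564, 0.084]
ft_force: [-0.3, -0.0, -0.2]
opening: -0.0001
```

Run:
```python
from h import *
s=get_state();print(s["t"],s["position"],s["ft_force"],s["q"])
a=read_camera("scene");b=read_camera("wrist")
greens(a,lambda u,v,z:onz(a,u,v,z))
cv2.imwrite("pics/s4.png",cv2.resize(np.vstack([a["pixels"][100:400],b["pixels"]])[:,:,::-1],(466,600)))
```

```text
11.35 [0.44511089 0.06665989 0.25571216] [-0.28642065 -0.03901331 -0.2026737 ] [ 0.10282341  0.12517516  1.98227366  0.03385962  1.02712704 -1.56314035]
[277 231  14  20 167] [283.5 239.5] [0.5075 0.0016 0.022 ]
[308 259  14  16 165] [314.1 266.3] [0.4318 0.1062 0.022 ]
```

View pics/s4.png

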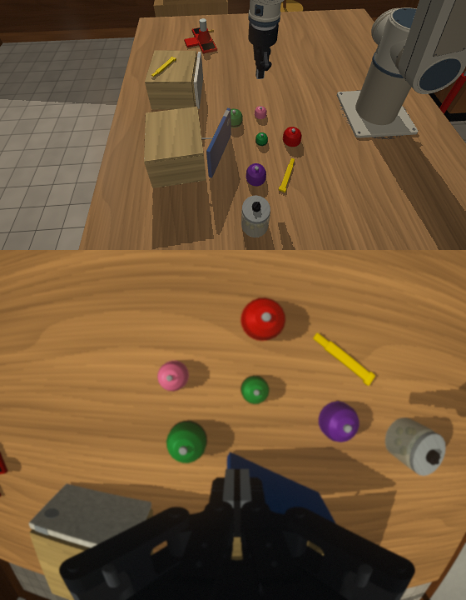

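The door stands ajar, the bell is clear of it and upright, the white door is shut and the bystanders are where they were. I'll do one numeric check and hand in.

Run:
```python
from h import *
c,wz=wristz();greens(c,wz)
print(np.hypot(*(np.array([.599,.2315])-[.514,.0026])))
print(job_done(),get_state()["t"])
```

```text
[290 152  32  32 749] [305.6 167.5] [0.4274 0.0975 0.022 ]
[ 200  207   47   48 1665] [223.5 230.1] [0.5125 0.0031 0.022 ]
0.24417250049913483
the job is handed in; nothing more can be done
the job is handed in; nothing more can be done
```

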